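# Load the bead-boring jig and close its guide plate

### The job

Load the boring jig for drilling: put each of the three turned ball blanks lying loose on the bench into the cup of its own size, standing right down on the cup's floor with a flat end facing up. When all three are in, gently swing the hinged guide plate down over them until it is fully closed. Leave the gravers, the caliper and the tool pot where they are.

Things in the scene. Friction and masses are not known exactly. Their poses are not given: they have to be found in the camera images.
- centre_small (a point): centre of the small blank: turned dark hardwood ball, 24 mm across, with a small paler flat parted-off face at each end of its turning axis (flats 12 mm across, 20.8 mm from flat to flat). Starts standing on one flat on the bench, this point 10.4 mm above the bench. Loose, 10 g give or take 30 %
- centre_medium (a point): centre of the medium blank: turned dark hardwood ball, 30 mm across, with a small paler flat parted-off face at each end of its turning axis (flats 13 mm across, 27.0 mm from flat to flat). Starts standing on one flat on the bench, this point 13.5 mm above the bench. Loose, 16 g give or take 30 %
- centre_large (a point): centre of the large blank: turned dark hardwood ball, 36 mm across, with a small paler flat parted-off face at each end of its turning axis (flats 15 mm across, 32.7 mm from flat to flat). Starts standing on one flat on the bench, this point 16.4 mm above the bench. Loose, 27 g give or take 30 %
- blank_small: the same small blank as a body; origin in the middle of one flat end, z along the turning axis through both flats
- blank_medium: the same medium blank as a body; origin in the middle of one flat end, z along the turning axis through both flats
- blank_large: the same large blank as a body; origin in the middle of one flat end, z along the turning axis through both flats
- mouth_small (a point): centre of the mouth of the small cup: a round flat-bottomed bore 26 mm wide and 9.8 mm deep with a 1.5 mm chamfer, in a pale wood block 48 x 48 x 30 mm whose flat top face is at this point, 40 mm above the bench; z up. Seated on its flat, the small blank sticks out 11 mm above the face, its centre 0.6 mm above this point
- mouth_medium (a point): centre of the mouth of the medium cup: a round flat-bottomed bore 32 mm wide and 16.0 mm deep with a 1.5 mm chamfer, in a pale wood block 48 x 48 x 30 mm whose flat top face is at this point, 40 mm above the bench; z up. Seated on its flat, the medium blank sticks out 11 mm above the face, its centre 2.5 mm below this point
- mouth_large (a point): centre of the mouth of the large cup: a round flat-bottomed bore 38 mm wide and 21.7 mm deep with a 1.5 mm chamfer, in a pale wood block 48 x 48 x 30 mm whose flat top face is at this point, 40 mm above the bench; z up. Seated on its flat, the large blank sticks out 11 mm above the face, its centre 5.4 mm below this point
- jig: boring jig fixed on the bench: grey base 150 x 206 x 10 mm. Origin on the bench under the middle cup; x points to the hinge side (about to the robot's right), y along the row of cups, z up. Cup blocks at y = -50, 0, 50 mm, x = 0, sizes in any order. Steel posts 14 mm square, 52.5 mm high, at x = -36, y = +-84 mm carry the closed plate; hinge brackets at x = 68, y = +-84 mm, 63 mm high
- hinge (a point): on the hinge axis of the guide plate, mid-length, 68 mm from the row of cups towards the jig's +x, 55 mm above the bench; the axis runs along the jig's y
- guide_plate (a joint): angle of the hinged aluminium guide plate, rad: 0 = closed, level over the cups; grows as it opens upward to a stop at 2.05; starts at 1.7 to 2.0, standing open, leaning back away from the cups. A stiff friction hinge (0.2 N m) holds it at any angle; plate 0.26 kg. Closed, its underside is 52.5 mm above the bench, 1.5 mm above seated blanks
- plate_tab (a point): end of the guide plate's finger tab, mid-thickness, 138 mm from the hinge axis; the tab is 44 mm wide, mid-way along the free edge. The plate is flat, 5 mm thick, 178 mm along the hinge, reaches 121 mm from the axis (138 with the tab); its mid-plane passes through the axis. Three 8 mm drill bushes in it lie over the cups when closed
- graver_flat: bystander: graver, square dark handle 100 x 15 x 15 mm and thin steel blade with a flat tip, 167 mm long in all; lies on the bench along its x (tip to +x), origin on the bench, 80 mm from the butt
- graver_round: bystander: like the other graver but with a plain round 4 mm steel blade, 157 mm long
- caliper: bystander: slide caliper 200 mm long (along its x), 12 mm high, origin under its middle
- tool_pot: bystander: white ceramic pot 72 mm wide, 95 mm high, with upright gravers reaching about 185 mm, origin under its centre

How it is judged:
By the outcome, as a careful person would: the job done as asked, in the order asked, and still so for the second after the job is handed in, with the robot touching nothing.
It also fails if it takes over 72 s, if anything falls off the work surface, if the arm or the gripper's body presses on something with over 40 N, if the wrist force passes 120 N, or if a joint passes its speed limit or range.

### The arm

A 6-joint arm with a two-finger parallel gripper is mounted at the origin on the work surface. World frame = base frame: x ahead of the robot, y to its left, z up, the work surface at z = 0. Lengths are in m, angles in rad, forces in N, time in s.
With the tool pointing down it reaches from about 0.25 to 0.725 m from the base axis. Payload 9.7 kg.
Tool frame: the origin (TCP) lies at the very end of the fingers, on their centre line; the grasp point (between the pads) lies 19 mm behind it; z points along the fingers, y is the line along which they close (so a half turn about z gives the same grasp; the last joint's range is limited). The gripper opens to 85 mm and grips with 20 to 120 N. Pads are 22 mm wide; open, the fingers measure 114 mm over their backs; the gripper's body (76 mm by 85 mm) begins 54 mm behind the grasp point. The pads swing forward as they close: fully open they stand 13 mm farther back than shut.
Start: joints at [1.198, 0.087, 0.176, 1.66, 0, 1.571], TCP at [0.2, 0.512, 0.205] pointing down, gripper open.
Joint ranges: [-3.13, 3.13], [-0.85, 1.81], [-1.15, 1.24], [-2.2, 2.28], [-1.44, 1.52], [-3.14, 3.14]. Speed limits (rad/s): [2.22, 2.22, 2.57, 3.14, 3.14, 3.14].

### API

Orientations are given as a 3x3 rotation matrix whose columns are the frame's x, y, z axes.
In Python, from plant import manip gives the robot as it stands.
- The arm moves only by the tool step_arm, never from a script. Its argument "series" is text: rows parted by semicolons, each of 4 numbers parted by spaces: the shift along the tool's x, y, z scaled (see below), then the turn about the tool's z scaled (see below). A call has 1 to 12 rows; each row shifts and turns the commanded pose from where the row before left it, along the tool's axes as they then stand; what a row does not reach is not made up. The controller multiplies each number of a shift by 0.06 m and each number of a turn by 8 degrees. A row lasts 1/8 s, in which the tool goes at most 62.5 mm and 10.7 degrees, less where a joint would pass 70% of its speed; a pose out of reach is approached as far as the arm can. A call with a number of a shift or a turn outside -1 to 1 is refused whole. A call with a gripper value outside its range is refused whole. "fingers" is the closure, from 0 (fully open) to 1 (shut), set as the call begins (left out, the last holds). The fingers move at their own pace and stop on an object; the grip force is fixed at half the most. Time passes only in rows, so rows that do not move let the fingers close. It gives the time, the measured TCP pose, the force, the opening and the grip force at its end, in the units of the state.
- manip.get_state(): the state, without advancing time (a new reading comes with each control period).
- manip.get_image(name): name is "scene" or "side" or "wrist"; returns a dict with "frame" (400x640x3 uint8, red, green, blue), "K" (3x3 intrinsics, pixels), "R" (3x3) and "t" (3): a world point X has camera coordinates R X + t; the wrist camera has in their place "mount" (4x4, takes a point from camera to tool coordinates, whose origin is the TCP and whose axes are the flange's). Camera axes: x right, y down, z forward; pixel columns grow to the right and rows downward; lengths in m; the calibration is good to about 2 mm. A picture is of the moment at which its call begins: read the wrist's pose just before it. There is no depth.
- manip.close_job(): hands the job in; it is judged then, once.
The state is a dict: "clock": time; "joint_positions": joint angles; "joint_vel": joint speeds; "joint_efforts": joint torques, N m; "tool_pos": TCP position; "tcp_rot": TCP orientation; "force": force on the tool from outside, world axes, zero at the start; "ft_torque": the same for the moment, N m; "opening": finger opening in m; "gripper_force": force on a finger pad.
Only numpy, scipy, OpenCV 4.12 (cv2) and the standard library are available. Lean on these libraries where they do the work, as an engineer would, in place of code of your own. Each camera call takes 0.05 s, during which the arm holds its last target. There are 200 camera calls.

## Working session

There is one attempt and no reset: what is moved stays moved. The work goes in short steps, Python scripts to look and compute and a tool call to move; the robot and the scene stay as the last step left them, time stands still between calls to the robot, and variables do not carry over. Pictures are saved under pics/ and viewed, at most 10 in all, crops included, and the job is handed in when it is done.

Besides the shell and the picture viewer there is one more tool, called after "Emit:" as a command line: name --argument value ..., lists and objects as JSON in quotes. step_arm: Moves the arm, as the interface text tells. Its arguments: {"type":"object","properties":{"series":{"type":"string"},"fingers":{"type":"number"}},"required":["series"]}

```bash
mkdir -p pics; python3 - <<'E'
from plant import manip
import cv2,numpy as np
s=manip.get_state();print({k:np.round(v,3) for k,v in s.items()})
for n in ["scene","side","wrist"]:
    i=manip.get_image(n);cv2.imwrite(f"pics/{n}0.png",i["frame"][:,:,::-1])
    np.savez(f"pics/{n}0.npz",**i)
    print(n,{k:np.round(v,3).tolist() for k,v in i.items() if k!="frame"})
E
```

```text
{'clock': np.float64(0.0), 'joint_positions': array([ 1.198,  0.088,  0.175,  1.66 , -0.   ,  1.571]), 'joint_vel': array([ 0.002,  0.001,  0.   , -0.   ,  0.002,  0.001]), 'joint_efforts': array([ 1.0000e-03, -5.2039e+01,  4.6481e+01,  1.6000e-02,  0.0000e+00,
       -0.0000e+00]), 'tool_pos': array([0.2  , 0.512, 0.205]), 'tcp_rot': array([[-0.931,  0.364, -0.   ],
       [ 0.364,  0.931, -0.001],
       [-0.   , -0.001, -1.   ]]), 'force': array([-0.427, -0.903, -0.004]), 'ft_torque': array([ 0.043,  0.01 , -0.   ]), 'gripper_force': np.float64(0.0), 'opening': np.float64(0.086)}
scene {'K': [[418.543, 0.0, 322.662], [0.0, 418.543, 198.729], [0.0, 0.0, 1.0]], 'R': [[-0.736, 0.677, -0.004], [0.566, 0.613, -0.55], [-0.37, -0.407, -0.835]], 't': [0.384, -0.249, 1.517]}
side {'K': [[392.193, 0.0, 325.331], [0.0, 392.193, 195.037], [0.0, 0.0, 1.0]], 'R': [[0.811, -0.585, -0.003], [-0.305, -0.419, -0.855], [0.499, 0.695, -0.518]], 't': [-0.438, 0.207, 0.937]}
wrist {'K': [[323.681, 0.0, 313.123], [0.0, 323.681, 201.523], [0.0, 0.0, 1.0]], 'mount': [[-0.001, -0.962, -0.273, 0.068], [1.0, -0.001, -0.001, -0.0], [0.001, -0.273, 0.962, -0.169], [0.0, 0.0, 0.0, 1.0]]}
```

View pics/scene0.png

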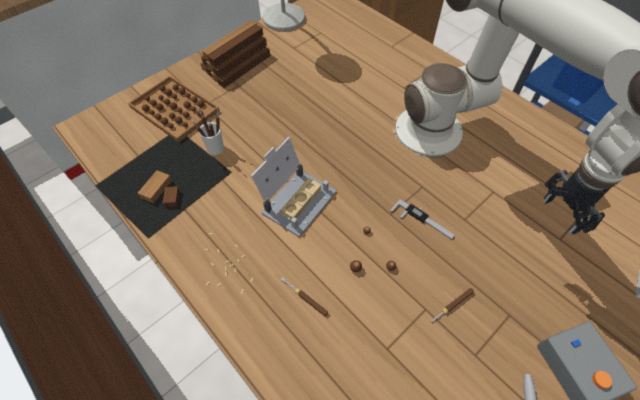

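View pics/side0.png

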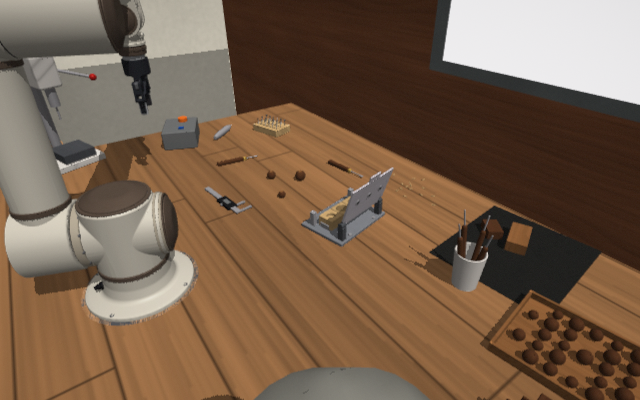

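The scene picture shows three dark balls at about (367,230), (356,266) and (391,266), and the jig at (300,200) with its plate open. In the side picture the balls are at (281,194), (271,174) and (300,175), and the jig is at (345,215).

```bash
cat > h.py <<'E'
import numpy as np,cv2
def load(n): return dict(np.load(f"pics/{n}.npz"))
def ray(i,px,pose=None):
    d=np.linalg.inv(i["K"])@np.array([px[0],px[1],1.])
    if "mount" in i:
        p,R=pose; M=i["mount"]; return p+R@M[:3,3], R@M[:3,:3]@d
    return -i["R"].T@i["t"], i["R"].T@d
def tri(rays):
    A=0;b=0
    for o,d in rays:
        d=d/np.linalg.norm(d);P=np.eye(3)-np.outer(d,d);A=A+P;b=b+P@o
    X=np.linalg.solve(A,b)
    return X,[np.linalg.norm(np.cross(X-o,d/np.linalg.norm(d))) for o,d in rays]
def plane(r,z): o,d=r; return o+d*(z-o[2])/d[2]
def dark(i,px,w=14,th=75):
    f=i["frame"].astype(int);x,y=px
    m=(f[y-w:y+w,x-w:x+w].sum(2)<th*3).astype(np.uint8)
    n,l,s,c=cv2.connectedComponentsWithStats(m)
    k=1+np.argmax(s[1:,4]);return c[k]+[x-w,y-w],s[k]
E
python3 - <<'E'
from h import *
a=load("scene0");b=load("side0")
for p,q in [((367,230),(281,194)),((391,266),(271,174)),((356,266),(300,175))]:
    c,s=dark(a,p,10);e,t=dark(b,q,9)
    X,r=tri([ray(a,c),ray(b,e)]);print(c,s,e,t,X.round(4),np.round(r,4))
for p,q in [((303,198),(340,213))]:
    print(plane(ray(a,p),.04),plane(ray(b,q),.04))
E
```

```text
[366.54545455 231.86363636] [ 7 10  6  5 22] [280.97560976 194.53658537] [ 5  7  9  6 41] [0.4688 0.1436 0.0057] [0.0015 0.0015]
[391.12 267.22] [ 6  7  9  9 50] [270.62711864 174.96610169] [ 4  6 10  8 59] [0.5028 0.2741 0.01  ] [0.0009 0.0009]
[356.27027027 267.94594595] [ 5  6 11 11 74] [299.22352941 175.78823529] [ 3  5 11 10 85] [0.5791 0.2078 0.0114] [0.0009 0.0009]
[ 0.54510545 -0.06460547  0.04      ] [ 0.52489203 -0.09243025  0.04      ]
```

Emit:
step_arm --series "-0.8 -0.5 -0.1 0;-0.8 -0.5 -0.1 0;-0.8 -0.5 -0.1 0;-0.8 -0.5 -0.1 0;-0.8 -0.5 -0.1 0;-0.8 -0.5 -0.1 0;-0.8 -0.5 -0.1 0;-0.8 -0.5 -0.1 0;-0.8 -0.5 -0.1 0;0 0 0 0;0 0 0 0"

```text
clock: 1.52
tool_pos: [0.5041, 0.1034, 0.259]
tcp_rot: [[-0.931, 0.365, -0.001], [0.365, 0.931, 0.0], [0.001, -0.0, -1.0]]
force: [0.6, 0.6, -0.9]
opening: 0.0854
gripper_force: 0.0
```

```bash
cat > snap.py <<'E'
import sys
from h import *
from plant import manip
def snap(n):
    s=manip.get_state();i=manip.get_image("wrist")
    np.savez(f"pics/{n}.npz",p=s["tool_pos"],Rt=s["tcp_rot"],**i);cv2.imwrite(f"pics/{n}.png",i["frame"][:,:,::-1])
    print(s["clock"],s["tool_pos"].round(4),s["tcp_rot"].round(3).tolist(),s["force"].round(2),s["opening"])
if __name__=="__main__": snap(sys.argv[1])
E
python3 snap.py w1
```

```text
1.525 [0.5041 0.1034 0.259 ] [[-0.931, 0.365, -0.001], [0.365, 0.931, 0.0], [0.001, -0.0, -1.0]] [ 0.58  0.57 -0.91] 0.08541114810548407
```

View pics/w1.png

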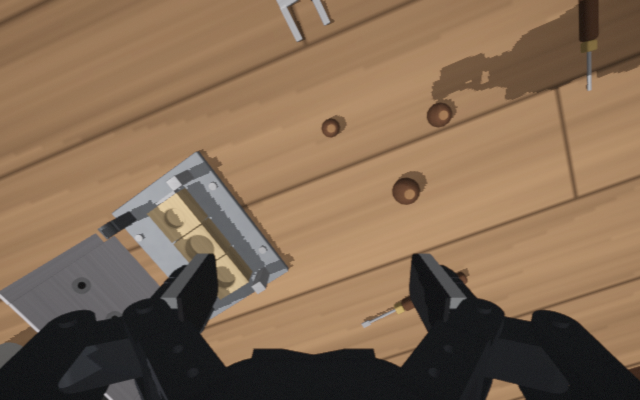

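The wrist picture shows the balls at (331,127), (440,114) and (406,190). The cups are at (175,217), (202,245) and (220,275), and the near edge of the base runs from (203,153) to (288,268).

```bash
python3 - <<'E'
from h import *
i=load("w1");pose=(i["p"],i["Rt"])
for n,px,z in [("S",(331,127),.0104),("M",(440,114),.0135),("L",(406,190),.0164),("e1",(203,153),.01),("e2",(288,268),.01),("c1",(175,217),.04),("c2",(202,245),.04),("c3",(222,277),.04)]:
    print(n,plane(ray(i,px,pose),z).round(4))
E
```

```text
S [0.4681 0.141  0.0104]
M [0.5025 0.2717 0.0135]
L [0.5788 0.2038 0.0164]
e1 [ 0.4384 -0.0238  0.01  ]
e2 [0.6291 0.0151 0.01  ]
c1 [ 0.4979 -0.0822  0.04  ]
c2 [ 0.5446 -0.0678  0.04  ]
c3 [ 0.5957 -0.0638  0.04  ]
```

Emit:
step_arm --series "-0.9 -0.8 0 0;0 0 0 -1;0 0 0 -1;0 0 0 -1;0 0 0 -1;0 0 0 -0.1;0 0 0 0;0 0 0 0"

```text
clock: 2.58
tool_pos: [0.5325, 0.0481, 0.2593]
tcp_rot: [[-0.98, -0.197, 0.0], [-0.197, 0.98, 0.0], [-0.0, 0.0, -1.0]]
force: [-0.2, 0.1, 0.7]
opening: 0.0857
gripper_force: 0.0
```

```bash
python3 snap.py w2
```

```text
2.575 [0.5325 0.0481 0.2593] [[-0.98, -0.197, 0.0], [-0.197, 0.98, 0.0], [-0.0, 0.0, -1.0]] [-0.24  0.1   0.75] 0.08571240239497833
```

View pics/w2.png

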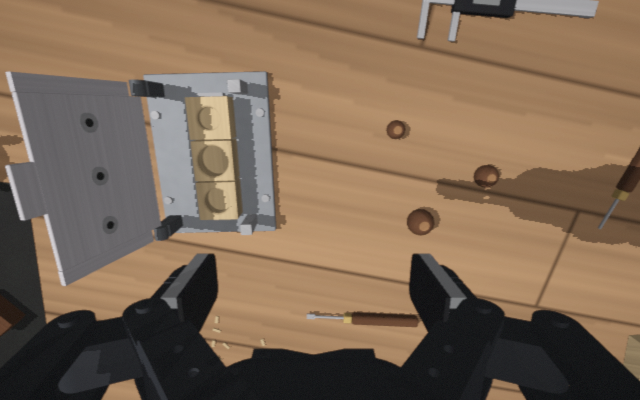

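The wrist picture shows the jig base edge from (269,72) to (275,231) and the cups at (209,118), (214,159) and (217,200), with the largest in the middle. The balls are at (397,129) small, (486,176) medium and (420,222) large. The plate lies open to the left.

```bash
python3 - <<'E'
from h import *
i=load("w2");f=i["frame"][:,:,::-1]
c=cv2.resize(f[85:230,175:285],None,fx=4,fy=4,interpolation=cv2.INTER_CUBIC)
cv2.imwrite("pics/c2.png",c)
E
```

```text
(no output)
```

View pics/c2.png

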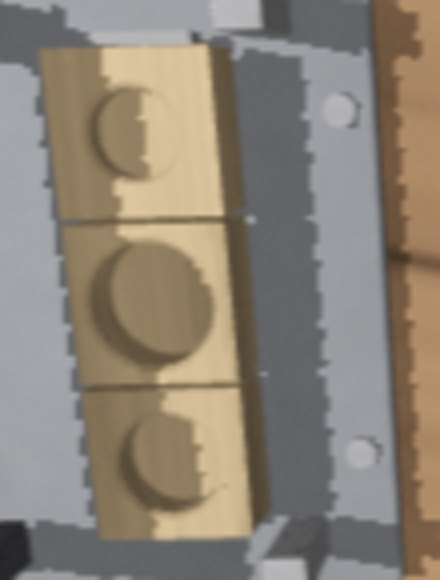

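The crop shows the block tops with corners at crop (40,48), (210,45), (253,538) and (100,540). The order from the top is small, large, medium.

```bash
python3 - <<'E'
from h import *
a=load("w1");b=load("w2");pa=(a["p"],a["Rt"]);pb=(b["p"],b["Rt"])
def ball(i,px,w=24):
    f=i["frame"][px[1]-w:px[1]+w,px[0]-w:px[0]+w]
    hsv=cv2.cvtColor(f,cv2.COLOR_RGB2HSV).astype(int)
    m=((hsv[...,2]<110)&(hsv[...,1]>120)).astype(np.uint8)
    return f,m
# balls: dark-brown contour, minimal enclosing circle
for n,p,q,z,r in [("S",(331,127),(397,129),.0104,12),("M",(440,114),(486,176),.0135,15),("L",(406,190),(420,222),.0164,18)]:
    cs=[]
    for i,c,po in((a,p,pa),(b,q,pb)):
        g=cv2.cvtColor(i["frame"],cv2.COLOR_RGB2GRAY)[c[1]-25:c[1]+25,c[0]-25:c[0]+25]
        g=cv2.resize(g,None,fx=4,fy=4,interpolation=cv2.INTER_CUBIC)
        o,d=ray(i,c,po);dep=(i["Rt"]@i["mount"][:3,:3]).T@(plane((o,d),z)-o)
        R=4*323.7*r/1000/dep[2]
        h=cv2.HoughCircles(g,cv2.HOUGH_GRADIENT,1,200,param1=120,param2=8,minRadius=int(R*.93),maxRadius=int(R*1.1)+1)
        x=h[0,0];cs.append(np.array([(x[0]-1.5)/4+c[0]-25,(x[1]-1.5)/4+c[1]-25]));print(n,cs[-1].round(1),x[2],R.round(1),plane(ray(i,cs[-1],po),z).round(4))
    X,e=tri([ray(a,cs[0],pa),ray(b,cs[1],pb)]);print(n,X.round(4),np.round(e,4))
C=lambda x,y:(x/4-.375+175,y/4-.375+85)
P={k:plane(ray(b,C(*v),pb),.04) for k,v in dict(TL=(40,48),TR=(210,45),s1L=(60,220),s1R=(227,218),s2L=(82,387),s2R=(242,384),BL=(100,540),BR=(253,538),cs=(135,132),cl=(158,302),cm=(175,460)).items()}
for k,v in P.items():print(k,v[:2].round(4))
O=(P["TL"]+P["TR"]+P["BL"]+P["BR"])/4
yv=(P["BL"]+P["BR"]-P["TL"]-P["TR"])/2
print("O",O,"ylen",np.linalg.norm(yv),"yaw",np.degrees(np.arctan2(yv[1],yv[0])),"w",np.linalg.norm(P["TL"]-P["TR"]),np.linalg.norm(P["BL"]-P["BR"]))
for q1 in[(269,72),(275,231),(145,77)]:print(plane(ray(b,q1,pb),.01)[:2].round(4))
# height of small cup mouth from two views
print(tri([ray(a,(175,217),pa),ray(b,C(135,132),pb)]))
cv2.imwrite("pics/c1.png",cv2.resize(a["frame"][185:300,140:270,::-1],None,fx=5,fy=5,interpolation=cv2.INTER_CUBIC))
E
```

```text
S [330.5 127.5] 37.9 38.2 [0.4684 0.1402 0.0104]
S [395.8 129.5] 39.2 38.1 [0.4688 0.1404 0.0104]
S [0.4686 0.1403 0.0106] [0.0002 0.0002]
M [438.  115.2] 47.0 48.6 [0.503  0.269  0.0135]
M [484.2 176.2] 44.0 46.1 [0.5037 0.2682 0.0135]
M [0.5038 0.2705 0.0094] [0.0002 0.0002]
L [405.5 190.8] 54.6 55.1 [0.5795 0.2029 0.0164]
L [420.  221.2] 54.3 53.5 [0.579  0.2027 0.0164]
L [0.5792 0.2028 0.0164] [0.0003 0.0003]
TL [ 0.4804 -0.1132]
TR [ 0.47   -0.0657]
s1L [ 0.5277 -0.103 ]
s1R [ 0.5174 -0.0547]
s2L [ 0.5768 -0.0917]
s2R [ 0.5663 -0.0437]
BL [ 0.6252 -0.0812]
BR [ 0.615  -0.0338]
cs [ 0.4982 -0.084 ]
cl [ 0.5462 -0.0718]
cm [ 0.5943 -0.061 ]
O [ 0.54764773 -0.07346344  0.04      ] ylen 0.1483915312600207 yaw 12.436092741285066 w 0.04859555538124192 0.04850153835474871
[ 0.4332 -0.0273]
[0.6337 0.0135]
[ 0.4682 -0.1737]
(array([ 0.4989082 , -0.08628646,  0.03254501]), [np.float64(8.665470116038732e-05), np.float64(8.665470116053153e-05)])
```

View pics/c1.png

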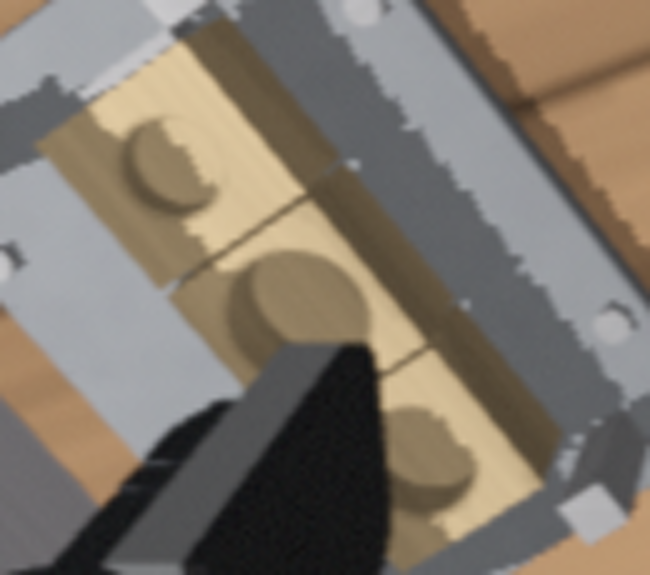

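The w1 crop shows the same block with corners at crop (38,145), (182,42) and (545,487). It confirms small, large, medium in that order.

```bash
python3 - <<'E'
from h import *
a=load("w1");b=load("w2");pa=(a["p"],a["Rt"]);pb=(b["p"],b["Rt"])
A=lambda x,y:(x/5-.4+140,y/5-.4+185)
C=lambda x,y:(x/4-.375+175,y/4-.375+85)
for u,v in [((38,145),(40,48)),((182,42),(210,45)),((545,487),(253,538)),((306,190),(227,218))]:
    X,e=tri([ray(a,A(*u),pa),ray(b,C(*v),pb)]);print(X.round(4),np.round(e,4),plane(ray(a,A(*u),pa),.04).round(4)[:2])
ims=[]
for i,c in((a,(440,114)),(b,(486,176))):
    ims.append(cv2.resize(i["frame"][c[1]-20:c[1]+20,c[0]-20:c[0]+20,::-1],None,fx=9,fy=9,interpolation=cv2.INTER_CUBIC))
cv2.imwrite("pics/m.png",np.hstack(ims))
E
```

```text
[ 0.4808 -0.1135  0.0389] [0.0004 0.0004] [ 0.4811 -0.1127]
[ 0.4702 -0.0649  0.0427] [0.0002 0.0002] [ 0.4706 -0.0663]
[ 0.6149 -0.0336  0.0408] [0.0002 0.0002] [ 0.6154 -0.0339]
[ 0.5167 -0.0544  0.0416] [0.0005 0.0005] [ 0.5165 -0.0553]
```

View pics/m.png

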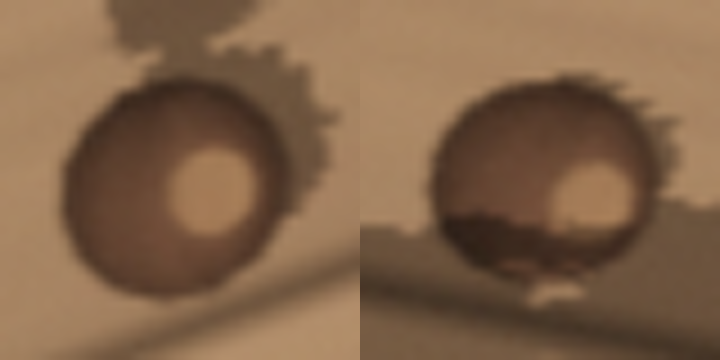

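The pair of crops shows the medium ball's outline centred at about (439.3,114.4) in w1 and (486.1,175.8) in w2. Its pale top flat is at (443.1,114.9) and (491.3,177.4).

```bash
python3 - <<'E'
from h import *
a=load("w1");b=load("w2");pa=(a["p"],a["Rt"]);pb=(b["p"],b["Rt"])
for u,v,z in [((439.3,114.4),(486.1,175.8),.0135),((443.1,114.9),(491.3,177.4),.027)]:
    X,e=tri([ray(a,u,pa),ray(b,v,pb)]);print(X.round(4),np.round(e,4),plane(ray(a,u,pa),z).round(4)[:2],plane(ray(b,v,pb),z).round(4)[:2])
E
```

```text
[0.5028 0.2713 0.012 ] [0. 0.] [0.5026 0.2708] [0.5026 0.2704]
[0.5025 0.2702 0.0266] [0.0004 0.0004] [0.5028 0.2702] [0.5021 0.2698]
```

Emit:
step_arm --series "0 0 0 -0.13;0.36 0.87 0.5 0;0.35 0.86 0.5 0;0 0 1 0;0 0 1 0;0 0 0 0;0 0 0 0" --fingers 0.4

```text
clock: 3.5
tool_pos: [0.471, 0.1385, 0.083]
tcp_rot: [[-0.976, -0.216, 0.003], [-0.216, 0.976, 0.001], [-0.003, 0.0, -1.0]]
force: [-0.1, -0.2, 1.2]
opening: 0.0509
gripper_force: 0.0
```

```bash
cat > off.py <<'E'
# off.py x y z : offset to target in tool axes, units of 0.06 m
import sys
from h import *
from plant import manip
s=manip.get_state();d=s["tcp_rot"].T@(np.array(list(map(float,sys.argv[1:4])))-s["tool_pos"])
print(s["clock"],s["tool_pos"].round(4),"units",(d/.06).round(3),"op",round(float(s["opening"]),4),s["force"].round(1),"yaw",np.degrees(np.arctan2(-s["tcp_rot"][1,0],-s["tcp_rot"][0,0])).round(2))
E
python3 off.py 0.4686 0.1403 0.004; python3 snap.py w3
```

```text
3.5 [0.471  0.1385 0.083 ] units [0.035 0.038 1.316] op 0.0509 [-0.1 -0.2  1.2] yaw 12.47
3.5 [0.471  0.1385 0.083 ] [[-0.976, -0.216, 0.003], [-0.216, 0.976, 0.001], [-0.003, 0.0, -1.0]] [-0.07 -0.23  1.19] 0.050911880982133416
```

View pics/w3.png

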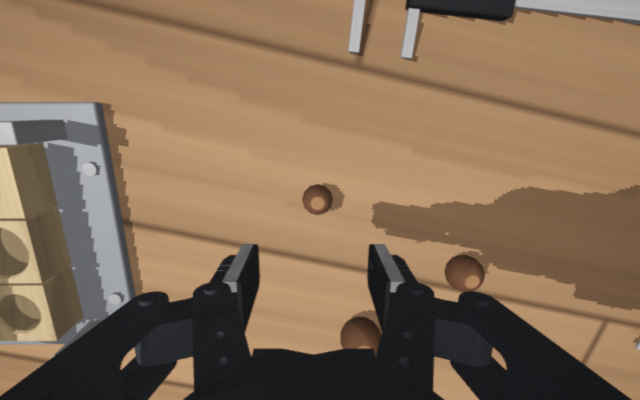

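The wrist picture shows the small ball between the open fingers at (317.5,199.5), with the large at (360,335) and the medium at (464,273).

```bash
python3 - <<'E'
from h import *
i=load("w3");po=(i["p"],i["Rt"])
print(plane(ray(i,(317.3,199.3),po),.0104),plane(ray(i,(464.5,273),po),.0135))
E
python3 off.py 0.4686 0.1403 0.004
```

```text
[0.46897221 0.14020755 0.0104    ] [0.50324247 0.27096947 0.0135    ]
3.55 [0.4715 0.1386 0.0836] units [0.047 0.038 1.327] op 0.0515 [-0.5  1.1  0.4] yaw 12.46
```

Emit:
step_arm --series "0.04 0.035 0.5 0;0 0 0.5 0;0 0 0.3 0;0 0 0 0;0 0 0 0"

```text
clock: 4.18
tool_pos: [0.468, 0.14, 0.004]
tcp_rot: [[-0.976, -0.216, 0.002], [-0.216, 0.976, 0.001], [-0.002, 0.0, -1.0]]
force: [0.7, -0.1, 0.6]
opening: 0.0509
gripper_force: 0.0
```

Emit:
step_arm --series "0 0 0 0;0 0 0 0;0 0 0 0;0 0 0 0;0 0 0 0;0 0 0 0" --fingers 1

```text
clock: 4.92
tool_pos: [0.467, 0.1398, 0.0023]
tcp_rot: [[-0.976, -0.216, -0.0], [-0.216, 0.976, -0.0], [0.0, -0.0, -1.0]]
force: [-0.7, -0.8, -0.9]
opening: -0.0003
gripper_force: 0.0
```

Emit:
step_arm --series "0 0 -0.6 0;0 0 -1 0;0 0 -0.6 0;0 0 0 0;0 0 0 0" --fingers 0.4

```text
clock: 5.55
tool_pos: [0.4668, 0.1397, 0.1335]
tcp_rot: [[-0.976, -0.216, -0.001], [-0.216, 0.976, -0.0], [0.001, -0.0, -1.0]]
force: [-0.6, 0.1, -0.8]
opening: 0.0512
gripper_force: 0.0
```

```bash
python3 snap.py w4
```

```text
5.55 [0.4668 0.1397 0.1335] [[-0.976, -0.216, -0.001], [-0.216, 0.976, -0.0], [0.001, -0.0, -1.0]] [-0.57  0.06 -0.83] 0.05124124081658274
```

View pics/w4.png

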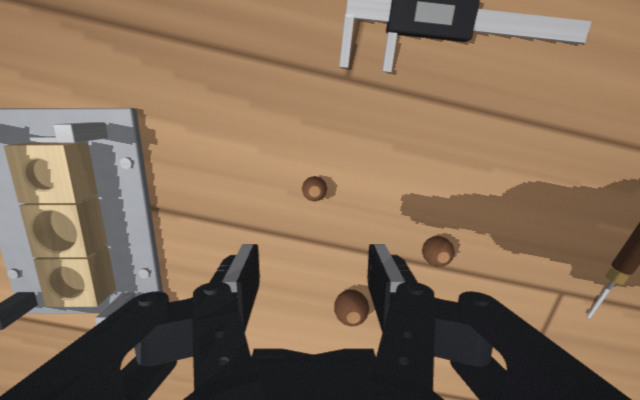

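The picture shows the small ball still standing on its flat at (315,188), with the fingers missed around it.

```bash
python3 - <<'E'
from h import *
i=load("w4");po=(i["p"],i["Rt"])
def loc(i,c,z,r):
    po=(i["p"],i["Rt"])
    g=cv2.cvtColor(i["frame"],cv2.COLOR_RGB2GRAY)[c[1]-35:c[1]+35,c[0]-35:c[0]+35]
    g=cv2.resize(g,None,fx=4,fy=4,interpolation=cv2.INTER_CUBIC)
    o,d=ray(i,c,po);dep=(i["Rt"]@i["mount"][:3,:3]).T@(plane((o,d),z)-o);R=4*323.7*r/dep[2]
    x=cv2.HoughCircles(g,cv2.HOUGH_GRADIENT,1,200,param1=120,param2=8,minRadius=int(R*.93),maxRadius=int(R*1.1)+1)[0,0]
    px=((x[0]-1.5)/4+c[0]-35,(x[1]-1.5)/4+c[1]-35);return np.round(px,1),x[2]/R,plane(ray(i,px,po),z).round(4)
print(loc(i,(315,188),.0104,.012),loc(i,(437,250),.0135,.015),loc(i,(350,307),.0164,.018))
w=load("w3");print(loc(w,(317,200),.0104,.012))
E
```

```text
(array([314.2, 188.2], dtype=float32), np.float64(0.9723779138541673), array([0.4682, 0.1399, 0.0104])) (array([436.5, 250.2], dtype=float32), np.float64(0.9531120726790085), array([0.5022, 0.2686, 0.0135])) (array([351.5, 308.8], dtype=float32), np.float64(0.9572890278014534), array([0.581 , 0.2035, 0.0164]))
(array([316.8, 199. ], dtype=float32), np.float64(0.9769833888820745), array([0.4688, 0.1397, 0.0104]))
```

Emit:
step_arm --series "-0.025 0 0.9 0;0 0 0.9 0;0 0 0.35 0;0 0 0 0;0 0 0.03 0;0 0 0.03 0;0 0 0 0"

```text
clock: 6.48
tool_pos: [0.4689, 0.1402, 0.0024]
tcp_rot: [[-0.976, -0.216, 0.001], [-0.216, 0.976, 0.0], [-0.001, 0.0, -1.0]]
force: [-0.1, 0.3, 0.1]
opening: 0.0513
gripper_force: 0.0
```

```bash
python3 off.py 0.4684 0.1400 -0.008; python3 snap.py w5; python3 - <<'E'
from h import *
i=load("w5");g=cv2.cvtColor(i["frame"],cv2.COLOR_RGB2GRAY)
for r in range(190,300,8): print(r,(g[r,200:430:5]).tolist())
E
```

```text
6.475 [0.4689 0.1402 0.0024] units [ 0.009 -0.002  0.173] op 0.0513 [-0.1  0.3  0.1] yaw 12.48
6.475 [0.4689 0.1402 0.0024] [[-0.976, -0.216, 0.001], [-0.216, 0.976, 0.0], [-0.001, 0.0, -1.0]] [-0.14  0.33  0.15] 0.05128308875287817
190 [158, 158, 159, 160, 160, 161, 161, 161, 161, 162, 160, 160, 159, 159, 158, 156, 156, 155, 156, 155, 155, 155, 155, 156, 156, 156, 156, 156, 155, 155, 156, 154, 155, 155, 154, 153, 154, 155, 153, 154, 154, 153, 154, 152, 153, 154]
198 [157, 158, 158, 158, 159, 159, 159, 160, 160, 160, 160, 160, 160, 160, 161, 161, 161, 161, 161, 160, 160, 159, 158, 158, 157, 156, 155, 156, 156, 156, 156, 156, 157, 157, 156, 156, 156, 157, 155, 156, 155, 154, 156, 155, 154, 155]
206 [155, 155, 155, 156, 156, 157, 156, 158, 159, 159, 159, 159, 159, 159, 161, 162, 162, 160, 162, 161, 161, 160, 162, 163, 163, 162, 161, 161, 159, 159, 158, 158, 156, 156, 157, 157, 157, 156, 156, 156, 156, 155, 156, 156, 156, 155]
214 [153, 153, 153, 154, 153, 154, 154, 155, 155, 156, 156, 156, 158, 158, 159, 159, 159, 160, 160, 159, 161, 161, 161, 161, 161, 161, 161, 162, 162, 163, 162, 16
[... 1557 characters left out ...]
1, 99, 99, 34, 23, 26, 55, 90, 91, 46, 39, 70, 100, 100, 100]
278 [147, 148, 137, 27, 30, 90, 91, 90, 25, 25, 24, 24, 134, 153, 153, 154, 155, 155, 155, 156, 155, 158, 158, 158, 157, 158, 156, 155, 156, 154, 137, 100, 147, 98, 23, 20, 21, 25, 87, 92, 92, 28, 28, 61, 97, 96]
286 [51, 29, 30, 26, 27, 28, 113, 134, 37, 23, 22, 23, 146, 150, 149, 149, 150, 151, 152, 151, 153, 153, 154, 155, 155, 155, 154, 155, 155, 155, 158, 157, 157, 156, 21, 24, 24, 27, 100, 142, 27, 31, 27, 27, 29, 29]
294 [25, 33, 58, 32, 31, 30, 30, 29, 39, 23, 24, 36, 146, 148, 147, 148, 148, 148, 148, 149, 150, 149, 150, 150, 149, 150, 152, 152, 152, 153, 153, 154, 153, 154, 91, 23, 23, 34, 32, 30, 29, 29, 28, 38, 36, 30]
```

Emit:
step_arm --series "0 0 0.06 0;0 0 0.06 0;0 0 0.06 0;0 0 0.06 0;0 0 0 0;0 0 0 0"

```text
clock: 7.28
tool_pos: [0.4685, 0.1401, -0.0126]
tcp_rot: [[-0.976, -0.216, 0.0], [-0.216, 0.976, 0.0], [-0.0, 0.0, -1.0]]
force: [-0.3, 0.2, 0.2]
opening: 0.051
gripper_force: 0.0
```

Emit:
step_arm --series "0 0 0.05 0;0 0 0.05 0;0 0 0.03 0;0 0 0 0;0 0 0 0"

```text
clock: 7.9
tool_pos: [0.4685, 0.1401, -0.0204]
tcp_rot: [[-0.976, -0.216, 0.0], [-0.216, 0.976, 0.0], [-0.0, 0.0, -1.0]]
force: [-0.5, -0.3, -0.4]
opening: 0.0511
gripper_force: 0.0
```

Emit:
step_arm --series "0 0 0 0;0 0 0 0;0 0 0 0;0 0 0 0;0 0 0 0" --fingers 1

```text
clock: 8.52
tool_pos: [0.4687, 0.1402, -0.0201]
tcp_rot: [[-0.976, -0.216, 0.001], [-0.216, 0.976, 0.0], [-0.001, 0.0, -1.0]]
force: [-1.5, -0.9, 5.7]
opening: 0.0197
gripper_force: 58.8
```

Emit:
step_arm --series "0 0 0 0;0 0 0 0;0 0 0 0;0 0 0.05 0;0 0 0.05 0;0 0 0.05 0;0 0 0 0;0 0 0 0" --fingers 0.4

```text
clock: 9.52
tool_pos: [0.4685, 0.1401, -0.0292]
tcp_rot: [[-0.976, -0.216, 0.0], [-0.216, 0.976, 0.0], [-0.0, 0.0, -1.0]]
force: [-1.3, -2.1, 5.6]
opening: 0.0513
gripper_force: 2.7
```

Emit:
step_arm --series "0 0 0 0;0 0 0 0;0 0 0 0;0 0 0 0" --fingers 1

```text
clock: 10.02
tool_pos: [0.4714, 0.1409, -0.0258]
tcp_rot: [[-0.976, -0.216, 0.007], [-0.216, 0.976, 0.002], [-0.007, 0.0, -1.0]]
force: [-3.3, -1.0, 26.8]
opening: 0.0205
gripper_force: 62.2
```

Emit:
step_arm --series "0 0 -0.1 0;0 0 -0.15 0;0 0 -0.5 0;0 0 -0.5 0;0 0 0 0;0 0 0 0"

```text
clock: 10.78
tool_pos: [0.4681, 0.14, 0.0448]
tcp_rot: [[-0.976, -0.216, -0.001], [-0.216, 0.976, -0.0], [0.001, -0.0, -1.0]]
force: [-0.1, 0.1, -0.2]
opening: 0.0203
gripper_force: 58.7
```

```bash
python3 snap.py w6
```

```text
10.775 [0.4681 0.14   0.0448] [[-0.976, -0.216, -0.001], [-0.216, 0.976, -0.0], [0.001, -0.0, -1.0]] [-0.15  0.08 -0.18] 0.02026589027306898
```

View pics/w6.png

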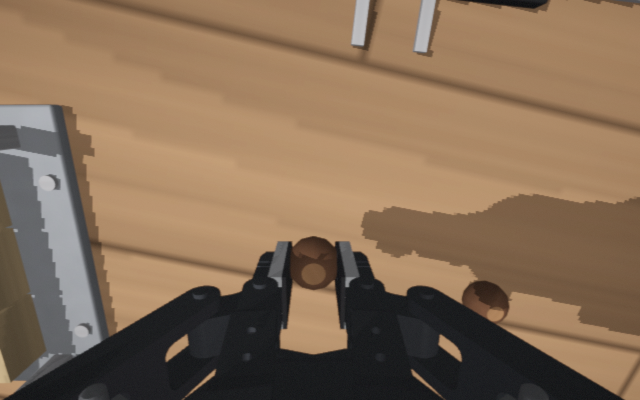

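The picture shows the small ball held upright between the pads at (313,263), with its flat up at (313,273). The fingertips sit about 26 to 30 mm behind the stated TCP. I will set the ball down and regrip it nearer the tips.

Emit:
step_arm --series "0 0 0.6 0;0 0 0.4 0;0 0 0.1 0;0 0 0.05 0;0 0 0 0;0 0 0 0"

```text
clock: 11.58
tool_pos: [0.469, 0.1402, -0.0227]
tcp_rot: [[-0.976, -0.216, 0.001], [-0.216, 0.976, 0.0], [-0.001, 0.0, -1.0]]
force: [-0.4, -1.0, 0.3]
opening: 0.0202
gripper_force: 58.7
```

Emit:
step_arm --series "0 0 0 0;0 0 0 0;-0.015 0 -0.08 0;0 0 0 0;0 0 0 0" --fingers 0.6

```text
clock: 12.2
tool_pos: [0.4694, 0.1403, -0.0186]
tcp_rot: [[-0.976, -0.216, 0.0], [-0.216, 0.976, 0.0], [-0.0, 0.0, -1.0]]
force: [-0.0, -0.1, 0.3]
opening: 0.0342
gripper_force: 0.0
```

Emit:
step_arm --series "0 0 0 0;0 0 0 0;0 0 0 0;0 0 0 0" --fingers 1

```text
clock: 12.7
tool_pos: [0.4694, 0.1404, -0.0184]
tcp_rot: [[-0.976, -0.216, 0.0], [-0.216, 0.976, 0.0], [-0.0, 0.0, -1.0]]
force: [-1.7, -0.5, 5.2]
opening: 0.0195
gripper_force: 58.7
```

Emit:
step_arm --series "0 0 -0.2 0;0 0 -1 0;0 0 -0.9 0;0 0 0 0;0 0 0 0"

```text
clock: 13.32
tool_pos: [0.4692, 0.1403, 0.1072]
tcp_rot: [[-0.976, -0.216, -0.0], [-0.216, 0.976, -0.0], [0.0, -0.0, -1.0]]
force: [0.2, -0.1, -0.3]
opening: 0.0196
gripper_force: 58.9
```

```bash
python3 off.py 0.4991 -0.0844 0.0145;python3 snap.py w7;  python3 - <<'E'
from h import *
i=load("w7")
f=i["frame"];h=cv2.cvtColor(f,cv2.COLOR_RGB2HSV)
for r in range(220,312,4): print(r,[tuple(int(v) for v in f[r,c,:2]) for c in range(293,336,5)])
E
```

```text
13.325 [0.4692 0.1403 0.1072] units [ 0.323 -3.763  1.545] op 0.0196 [ 0.2 -0.1 -0.3] yaw 12.48
13.325 [0.4692 0.1403 0.1072] [[-0.976, -0.216, -0.0], [-0.216, 0.976, -0.0], [0.0, -0.0, -1.0]] [ 0.18 -0.11 -0.28] 0.019582775242003088
220 [(186, 150), (187, 149), (187, 150), (187, 150), (188, 152), (188, 152), (187, 151), (187, 151), (186, 150)]
224 [(182, 146), (182, 146), (184, 147), (185, 148), (185, 148), (186, 150), (186, 149), (187, 151), (188, 151)]
228 [(180, 145), (181, 144), (181, 144), (181, 144), (176, 140), (183, 147), (184, 148), (185, 149), (186, 150)]
232 [(179, 142), (179, 141), (75, 53), (62, 42), (62, 43), (57, 38), (67, 49), (181, 145), (182, 146)]
236 [(177, 142), (84, 59), (80, 56), (77, 52), (74, 51), (63, 45), (58, 39), (64, 46), (180, 144)]
240 [(108, 80), (87, 60), (92, 63), (87, 60), (85, 58), (75, 50), (68, 47), (57, 41), (88, 64)]
244 [(72, 49), (87, 61), (101, 70), (99, 68), (95, 66), (85, 58), (79, 54), (69, 47), (55, 38)]
248 [(54, 38), (58, 40), (91, 63), (106, 74), (103, 72), (94, 63), (72, 50), (65, 46), (59, 42)]
252 [(57, 40), (61, 42), (65, 45), (
[... 864 characters left out ...]
191, 154), (169, 134)]
288 [(185, 148), (189, 151), (188, 152), (187, 151), (188, 152), (188, 151), (188, 151), (190, 153), (189, 152)]
292 [(186, 149), (188, 151), (188, 152), (189, 151), (189, 152), (189, 153), (188, 151), (187, 150), (185, 148)]
296 [(185, 150), (186, 150), (187, 150), (188, 151), (187, 151), (188, 152), (188, 151), (189, 152), (188, 151)]
300 [(181, 145), (183, 146), (183, 147), (184, 149), (185, 150), (185, 149), (186, 151), (187, 151), (187, 150)]
304 [(180, 144), (178, 142), (178, 143), (180, 143), (181, 146), (182, 147), (183, 147), (184, 147), (184, 147)]
308 [(185, 149), (184, 148), (182, 145), (182, 146), (180, 144), (179, 143), (179, 143), (180, 143), (180, 144)]
```

Emit:
step_arm --series "0.075 -0.94 0 0;0.075 -0.94 0 0;0.075 -0.94 0 0;0.075 -0.94 0 0;0 0 0.6 0;0 0 0.5 0;0 0 0 0;0 0 0 0"

```text
clock: 14.38
tool_pos: [0.5005, -0.0837, 0.0418]
tcp_rot: [[-0.976, -0.216, -0.0], [-0.216, 0.976, 0.0], [0.0, 0.0, -1.0]]
force: [-1.0, 0.2, 0.5]
opening: 0.0197
gripper_force: 58.9
```

```bash
python3 off.py 0.5005 -0.0841 0.0155
```

```text
14.375 [ 0.5005 -0.0837  0.0418] units [ 0.002 -0.007  0.439] op 0.0197 [-1.   0.2  0.5] yaw 12.5
```

Emit:
step_arm --series "0 -0.01 0.2 0;0 0 0.15 0;0 0 0.08 0;0 0 0 0;0 0 0 0"

```text
clock: 15.0
tool_pos: [0.5007, -0.0844, 0.0158]
tcp_rot: [[-0.976, -0.216, 0.0], [-0.216, 0.976, -0.0], [-0.0, -0.0, -1.0]]
force: [1.1, -0.2, -0.0]
opening: 0.0199
gripper_force: 58.9
```

Emit:
step_arm --series "0 0 0 0;0 0 0 0;0 0 0 0;0 0 -0.3 0;0 0 -0.7 0;0 0 -1 0;0 0 0 0;0 0 0 0" --fingers 0.6

```text
clock: 16.0
tool_pos: [0.5008, -0.0845, 0.1363]
tcp_rot: [[-0.976, -0.216, 0.001], [-0.216, 0.976, -0.0], [-0.001, -0.0, -1.0]]
force: [-0.9, 0.1, -0.5]
opening: 0.0343
gripper_force: 0.0
```

```bash
python3 snap.py w8;cat >> h.py <<'E'
def fl(i,X): # world -> px
    M=i["mount"];R=i["Rt"]@M[:3,:3];c=R.T@(np.array(X)-i["p"]-i["Rt"]@M[:3,3]);return i["K"][:2,:2]@c[:2]/c[2]+i["K"][:2,2],c[2]
def brown(i,X,h=22):
    (u,v),d=fl(i,X);u,v=int(u),int(v)
    f=i["frame"][v-h:v+h,u-h:u+h]
    g=f.astype(int)[...,0]
    return (u,v),g
E
python3 - <<'E'
from h import *
i=load("w8")
print(fl(i,(.4991,-.0844,.051)),fl(i,(.4991,-.0844,.0406)))
(u,v),g=brown(i,(.4991,-.0844,.0406),28)
for k in range(0,56,3): print(v-28+k,g[k,::3].tolist())
E
```

```text
16.0 [ 0.5008 -0.0845  0.1363] [[-0.976, -0.216, 0.001], [-0.216, 0.976, -0.0], [-0.001, -0.0, -1.0]] [-0.91  0.06 -0.47] 0.03427063052093319
(array([315.08232301, 195.12281584]), np.float64(0.26258204142086194)) (array([315.0258711, 191.9793499]), np.float64(0.272585316617146))
163 [131, 132, 135, 139, 134, 134, 136, 164, 197, 196, 195, 193, 195, 192, 200, 199, 200, 199, 201]
166 [157, 157, 160, 164, 157, 157, 159, 226, 234, 232, 231, 230, 232, 227, 230, 229, 231, 229, 232]
169 [156, 158, 159, 164, 157, 157, 162, 228, 234, 232, 231, 230, 231, 227, 230, 229, 230, 229, 231]
172 [156, 157, 159, 164, 157, 157, 160, 210, 234, 232, 231, 230, 231, 227, 230, 228, 230, 228, 231]
175 [156, 158, 159, 163, 157, 158, 159, 193, 210, 202, 209, 221, 230, 226, 230, 228, 230, 228, 231]
178 [156, 158, 159, 164, 157, 158, 147, 98, 77, 70, 75, 126, 198, 223, 229, 227, 229, 228, 231]
181 [156, 157, 159, 164, 158, 144, 89, 96, 92, 87, 76, 67, 107, 163, 225, 227, 230, 228, 232]
184 [155, 158, 159, 165, 153, 81, 104, 107, 106, 101, 92, 81, 65, 127, 167, 226, 229, 228, 231]
187 [154, 157, 159, 163, 139, 90, 
[... 352 characters left out ...]
31]
199 [148, 158, 158, 164, 156, 124, 119, 126, 166, 177, 153, 100, 74, 116, 224, 225, 229, 226, 231]
202 [146, 158, 156, 163, 160, 148, 121, 111, 112, 109, 95, 83, 139, 214, 227, 225, 229, 226, 231]
205 [143, 157, 157, 164, 158, 158, 151, 164, 159, 140, 160, 197, 217, 223, 227, 225, 229, 225, 230]
208 [143, 158, 157, 164, 159, 157, 159, 224, 230, 225, 226, 227, 227, 224, 227, 224, 229, 225, 230]
211 [141, 157, 157, 163, 159, 158, 160, 207, 232, 231, 229, 227, 227, 223, 226, 224, 229, 225, 230]
214 [139, 158, 155, 163, 159, 157, 159, 197, 231, 231, 229, 227, 227, 224, 226, 224, 229, 224, 230]
217 [136, 157, 155, 162, 159, 157, 157, 214, 229, 228, 227, 224, 224, 220, 223, 221, 226, 222, 227]
```

Emit:
step_arm --series "-0.465 0.878 0 0;-0.465 0.878 0 0;-0.465 0.878 0 0;-0.465 0.878 0 0;-0.465 0.878 0 0;0 0 1 0;0 0 0.6 0;0 0 0 0;0 0 0 0" --fingers 0.3

```text
clock: 17.18
tool_pos: [0.5803, 0.2028, 0.0408]
tcp_rot: [[-0.976, -0.216, 0.001], [-0.216, 0.976, 0.0], [-0.001, 0.0, -1.0]]
force: [-0.2, 0.7, 0.8]
opening: 0.0597
gripper_force: 0.0
```

```bash
python3 snap.py w9; python3 off.py 0.5801 0.2030 -0.016;cat >> h.py <<'E'
def loc(i,X,r,h=40):
    (u,v),d=fl(i,X);u,v=int(round(u)),int(round(v));po=(i["p"],i["Rt"]);R=4*323.7*r/d
    g=cv2.cvtColor(i["frame"],cv2.COLOR_RGB2GRAY)[v-h:v+h,u-h:u+h]
    g=cv2.resize(g,None,fx=4,fy=4,interpolation=cv2.INTER_CUBIC)
    x=cv2.HoughCircles(g,cv2.HOUGH_GRADIENT,1,300,param1=120,param2=8,minRadius=int(R*.93),maxRadius=int(R*1.1)+1)[0,0]
    px=((x[0]-1.5)/4+u-h,(x[1]-1.5)/4+v-h);return (u,v),np.round(px,1),x[2]/R,plane(ray(i,px,po),X[2]).round(4)
E
python3 -c "
from h import *
print(loc(load('w9'),(.5792,.2028,.0164),.018))"
```

```text
17.175 [0.5803 0.2028 0.0408] [[-0.976, -0.216, 0.001], [-0.216, 0.976, 0.0], [-0.001, 0.0, -1.0]] [-0.17  0.66  0.77] 0.05974079541662083
17.225 [0.5807 0.2029 0.0415] units [0.012 0.003 0.958] op 0.0596 [ 0.1  0.6 -0.2] yaw 12.46
((315, 221), array([315. , 221.8], dtype=float32), np.float64(0.9800565611995405), array([0.5799, 0.2029, 0.0164]))
```

Emit:
step_arm --series "0 0 0.5 0;0 0 0.35 0;0 0 0.1 0;0 0 0 0;0 0 0 0"

```text
clock: 17.85
tool_pos: [0.5808, 0.2031, -0.0158]
tcp_rot: [[-0.976, -0.216, 0.002], [-0.216, 0.976, 0.001], [-0.002, 0.0, -1.0]]
force: [-0.5, -0.5, -0.2]
opening: 0.06
gripper_force: 0.0
```

Emit:
step_arm --series "0 0 0 0;0 0 0 0;0 0 0 0;0 0 0 0" --fingers 1

```text
clock: 18.35
tool_pos: [0.5804, 0.2031, -0.0163]
tcp_rot: [[-0.976, -0.216, 0.001], [-0.216, 0.976, 0.0], [-0.001, 0.0, -1.0]]
force: [-1.5, -0.3, 5.9]
opening: 0.0328
gripper_force: 59.3
```

Emit:
step_arm --series "0 0 -0.2 0;0 0 -1 0;0 0 -0.9 0;0 0 0 0;0 0 0 0"

```text
clock: 18.98
tool_pos: [0.5799, 0.2029, 0.1086]
tcp_rot: [[-0.976, -0.216, 0.0], [-0.216, 0.976, 0.0], [-0.0, 0.0, -1.0]]
force: [0.0, 0.1, -1.0]
opening: 0.0329
gripper_force: 59.7
```

```bash
python3 snap.py w10; python3 off.py 0.5488 -0.0737 0.015;python3 - <<'E'
from h import *
i=load("w10");f=i["frame"]
for r in range(216,312,4): print(r,[int(f[r,c,0]) for c in range(278,352,6)])
E
```

```text
18.975 [0.5799 0.2029 0.1086] [[-0.976, -0.216, 0.0], [-0.216, 0.976, 0.0], [-0.0, 0.0, -1.0]] [ 0.01  0.06 -1.04] 0.03289924520806318
19.025 [0.5795 0.2027 0.1076] units [ 1.492 -4.388  1.546] op 0.0327 [-0.8 -0.1 -0.6] yaw 12.48
216 [186, 185, 185, 183, 183, 181, 181, 182, 181, 181, 182, 181, 182]
220 [191, 189, 188, 187, 186, 185, 183, 182, 182, 181, 182, 182, 181]
224 [191, 191, 191, 191, 188, 88, 84, 141, 183, 183, 183, 183, 181]
228 [190, 191, 191, 73, 58, 63, 60, 52, 51, 182, 187, 185, 183]
232 [191, 191, 116, 78, 76, 71, 67, 61, 53, 49, 151, 190, 188]
236 [191, 173, 87, 88, 86, 79, 71, 68, 60, 52, 48, 191, 191]
240 [194, 83, 91, 95, 96, 91, 77, 73, 70, 59, 52, 110, 191]
244 [86, 92, 96, 101, 101, 100, 92, 78, 71, 67, 55, 48, 22]
248 [44, 97, 102, 104, 103, 105, 100, 87, 78, 71, 64, 53, 26]
252 [47, 91, 106, 109, 109, 107, 107, 94, 84, 72, 59, 54, 33]
256 [48, 56, 106, 65, 113, 110, 110, 105, 88, 73, 61, 57, 36]
260 [53, 56, 61, 62, 68, 84, 112, 111, 67, 61, 61, 61, 42]
264 [54, 59, 60, 64, 69, 74, 74, 75, 70, 65, 63, 61, 45]
268 [54, 60, 61, 66, 71, 109, 111, 106, 73, 68, 63, 62, 47]
272 [54, 60, 65, 68, 110, 110, 113, 115, 88, 70, 67, 62, 41]
276 [51, 61, 67, 71, 109, 112, 115, 113, 112, 70, 69, 63, 28]
280 [33, 62, 68, 78, 110, 116, 113, 122, 116, 69, 69, 63, 18]
284 [52, 61, 69, 71, 114, 112, 117, 169, 117, 71, 70, 61, 18]
288 [87, 68, 63, 69, 112, 114, 125, 149, 87, 70, 67, 189, 23]
292 [160, 182, 63, 68, 71, 116, 119, 107, 71, 68, 85, 192, 43]
296 [175, 179, 180, 65, 69, 70, 70, 69, 70, 66, 145, 166, 98]
300 [175, 174, 175, 176, 101, 67, 67, 68, 131, 170, 152, 133, 99]
304 [176, 175, 175, 175, 174, 175, 176, 178, 178, 180, 181, 182, 173]
308 [179, 178, 176, 176, 175, 173, 174, 172, 174, 175, 176, 177, 178]
```

Emit:
step_arm --series "0.3 -0.877 0 0;0.3 -0.877 0 0;0.3 -0.877 0 0;0.3 -0.877 0 0;0.3 -0.877 0 0;0 0 0.5 0;0 0 0.4 0;0 0 0 0;0 0 0 0"

```text
clock: 20.15
tool_pos: [0.5489, -0.0733, 0.0548]
tcp_rot: [[-0.976, -0.216, -0.0], [-0.216, 0.976, 0.0], [0.0, 0.0, -1.0]]
force: [0.5, -0.0, 0.9]
opening: 0.0329
gripper_force: 59.8
```

```bash
python3 off.py 0.5484 -0.0737 0.0155
```

```text
20.15 [ 0.5489 -0.0733  0.0548] units [ 0.009 -0.005  0.655] op 0.0329 [ 0.5 -0.   0.9] yaw 12.5
```

Emit:
step_arm --series "0.01 -0.005 0.3 0;0 0 0.2 0;0 0 0.1 0;0 0 0.05 0;0 0 0 0;0 0 0 0"

```text
clock: 20.9
tool_pos: [0.5486, -0.0739, 0.0159]
tcp_rot: [[-0.976, -0.216, 0.001], [-0.216, 0.976, -0.0], [-0.001, -0.0, -1.0]]
force: [-0.7, -0.3, -0.1]
opening: 0.0327
gripper_force: 59.8
```

Emit:
step_arm --series "0 0 0 0;0 0 0 0;0 0 0 0;0 0 -0.3 0;0 0 -0.7 0;0 0 -1 0;0 0 0 0;0 0 0 0" --fingers 0.45

```text
clock: 21.9
tool_pos: [0.5486, -0.0739, 0.1363]
tcp_rot: [[-0.976, -0.216, 0.001], [-0.216, 0.976, -0.0], [-0.001, -0.0, -1.0]]
force: [-0.5, -0.4, -0.9]
opening: 0.0468
gripper_force: 0.0
```

```bash
python3 snap.py w11; python3 - <<'E'
from h import *
i=load("w11")
for X in [(.5479,-.0737,.051),(.5479,-.0737,.0346),(.4991,-.0844,.051),(.4991,-.0844,.0406)]: print(fl(i,X))
print(loc(i,(.4991,-.0844,.0406),.012,30))
(u,v),g=brown(i,(.5479,-.0737,.0346),32)
print(u-32)
for k in range(0,64,3): print(v-32+k,g[k,::3].tolist())
E
```

```text
21.9 [ 0.5486 -0.0739  0.1363] [[-0.976, -0.216, 0.001], [-0.216, 0.976, -0.0], [-0.001, -0.0, -1.0]] [-0.54 -0.37 -0.85] 0.04683124736543964
(array([314.93922257, 196.38057708]), np.float64(0.2628719996415344))
(array([314.85947178, 191.46074943]), np.float64(0.27864653069952583))
(array([315.1052047 , 133.68381148]), np.float64(0.2492063883599118))
(array([315.04443323, 132.74955522]), np.float64(0.25920974951863807))
((315, 133), array([313., 131.], dtype=float32), np.float64(0.9842816922561816), array([ 0.4981, -0.0863,  0.0406]))
282
159 [113, 126, 161, 159, 164, 165, 161, 161, 162, 230, 236, 233, 232, 230, 229, 227, 229, 227, 231, 227, 233, 135]
162 [114, 121, 138, 136, 138, 140, 136, 136, 138, 182, 184, 182, 184, 178, 174, 172, 172, 170, 168, 165, 171, 118]
165 [116, 121, 152, 158, 161, 164, 165, 166, 200, 227, 229, 229, 226, 224, 225, 225, 226, 221, 220, 210, 210, 120]
168 [116, 123, 158, 164, 166, 169, 169, 170, 196, 231, 232, 231, 229, 229, 231, 230, 230, 226, 226, 215, 215, 123]
171 [115, 121, 158, 165, 166, 169, 169, 171, 156, 119, 98, 97, 122, 169, 211, 228, 231, 226, 22
[... 1186 characters left out ...]
, 223, 220, 212, 112]
207 [116, 115, 151, 159, 162, 152, 116, 67, 73, 115, 111, 110, 102, 93, 78, 94, 177, 222, 224, 219, 207, 112]
210 [115, 116, 150, 160, 161, 166, 155, 135, 90, 82, 99, 96, 88, 91, 150, 199, 224, 227, 224, 225, 208, 112]
213 [115, 114, 150, 159, 162, 166, 169, 168, 154, 135, 127, 121, 174, 199, 215, 228, 230, 227, 223, 225, 208, 112]
216 [115, 114, 148, 158, 161, 167, 168, 173, 175, 164, 162, 198, 229, 229, 231, 229, 230, 227, 223, 225, 206, 111]
219 [115, 114, 138, 146, 150, 154, 155, 159, 162, 154, 152, 186, 213, 213, 212, 213, 213, 209, 206, 208, 187, 111]
222 [115, 115, 135, 134, 134, 138, 145, 147, 140, 146, 148, 177, 205, 214, 217, 218, 216, 217, 217, 213, 198, 112]
```

Emit:
step_arm --series "-0.084 0.961 0 0;-0.084 0.961 0 0;-0.084 0.961 0 0;-0.084 0.961 0 0;-0.084 0.961 0 0;-0.084 0.961 0 0;0 0 1 0;0 0 0.6 0;0 0 0 0;0 0 0 0"

```text
clock: 23.2
tool_pos: [0.5035, 0.2705, 0.0407]
tcp_rot: [[-0.976, -0.216, 0.001], [-0.216, 0.976, 0.0], [-0.001, 0.0, -1.0]]
force: [0.3, -0.2, 1.0]
opening: 0.0471
gripper_force: 0.0
```

```bash
python3 snap.py w12; python3 off.py 0.5033 0.2706 -0.018
python3 -c "
from h import *
print(loc(load('w12'),(.5028,.2705,.0135),.015))"
```

```text
23.2 [0.5035 0.2705 0.0407] [[-0.976, -0.216, 0.001], [-0.216, 0.976, 0.0], [-0.001, 0.0, -1.0]] [ 0.29 -0.2   0.99] 0.04708295088884238
23.25 [0.504  0.2707 0.0414] units [0.014 0.001 0.989] op 0.0468 [-0.   0.9 -0.3] yaw 12.46
((315, 220), array([314.5, 219.8], dtype=float32), np.float64(0.9771340251615518), array([0.5029, 0.2701, 0.0135]))
```

Emit:
step_arm --series "0.01 0 0.5 0;0 0 0.35 0;0 0 0.12 0;0 0 0 0;0 0 0 0"

```text
clock: 23.88
tool_pos: [0.5034, 0.2707, -0.0172]
tcp_rot: [[-0.976, -0.216, 0.002], [-0.216, 0.976, 0.001], [-0.002, 0.001, -1.0]]
force: [-0.4, 0.4, -0.0]
opening: 0.0472
gripper_force: 0.0
```

Emit:
step_arm --series "0 0 0 0;0 0 0 0;0 0 0 0;0 0 0 0" --fingers 1

```text
clock: 24.38
tool_pos: [0.5032, 0.2706, -0.0173]
tcp_rot: [[-0.976, -0.216, 0.002], [-0.216, 0.976, 0.001], [-0.002, 0.0, -1.0]]
force: [-1.2, 0.2, 5.5]
opening: 0.0259
gripper_force: 58.6
```

Emit:
step_arm --series "0 0 -0.2 0;0 0 -1 0;0 0 -0.9 0;0 0 0 0;0 0 0 0"

```text
clock: 25.0
tool_pos: [0.5026, 0.2703, 0.1075]
tcp_rot: [[-0.976, -0.216, 0.0], [-0.216, 0.976, 0.0], [-0.0, 0.0, -1.0]]
force: [0.2, 0.4, -0.2]
opening: 0.0262
gripper_force: 59.2
```

```bash
python3 snap.py w13; python3 off.py 0.5970 -0.0630 0.0155;python3 - <<'E'
from h import *
i=load("w13");f=i["frame"]
for r in range(220,308,4): print(r,[int(f[r,c,0]) for c in range(284,348,6)])
E
```

```text
25.0 [0.5026 0.2703 0.1075] [[-0.976, -0.216, 0.0], [-0.216, 0.976, 0.0], [-0.0, 0.0, -1.0]] [ 0.22  0.44 -0.21] 0.026201095823055395
25.05 [0.5022 0.2701 0.1066] units [-0.345 -5.762  1.52 ] op 0.0256 [ 0.4 -1.  -1.2] yaw 12.48
220 [185, 186, 188, 186, 186, 185, 177, 161, 143, 123, 120]
224 [181, 182, 183, 185, 185, 187, 186, 186, 186, 180, 164]
228 [181, 181, 181, 181, 181, 177, 184, 184, 186, 185, 186]
232 [181, 181, 181, 71, 56, 54, 49, 99, 182, 185, 185]
236 [183, 182, 70, 72, 69, 65, 57, 51, 103, 181, 181]
240 [180, 98, 78, 80, 79, 74, 64, 61, 53, 175, 177]
244 [28, 85, 87, 91, 86, 80, 81, 74, 60, 49, 32]
248 [27, 56, 97, 94, 90, 93, 91, 82, 69, 54, 27]
252 [32, 53, 89, 99, 80, 101, 98, 86, 74, 60, 23]
256 [36, 59, 57, 72, 65, 71, 69, 68, 65, 60, 24]
260 [37, 60, 59, 64, 73, 74, 72, 68, 65, 61, 18]
264 [39, 59, 62, 69, 85, 108, 78, 71, 66, 62, 23]
268 [41, 56, 65, 81, 110, 113, 112, 72, 65, 61, 22]
272 [36, 59, 68, 108, 112, 114, 112, 87, 68, 61, 21]
276 [26, 61, 69, 109, 113, 111, 115, 103, 87, 63, 20]
280 [24, 59, 69, 99, 114, 112, 115, 97, 84, 98, 19]
284 [25, 160, 67, 71, 110, 115, 112, 68, 66, 179, 21]
288 [42, 178, 104, 67, 73, 73, 70, 67, 174, 182, 22]
292 [65, 180, 180, 172, 71, 69, 80, 177, 180, 180, 14]
296 [115, 185, 184, 182, 181, 180, 180, 179, 179, 178, 22]
300 [155, 188, 188, 187, 186, 184, 183, 182, 179, 179, 36]
304 [185, 189, 190, 190, 189, 188, 188, 187, 185, 184, 64]
```

Emit:
step_arm --series "-0.058 -0.96 0 0;-0.058 -0.96 0 0;-0.058 -0.96 0 0;-0.058 -0.96 0 0;-0.058 -0.96 0 0;-0.058 -0.96 0 0;0 0 0.5 0;0 0 0.4 0;0 0 0 0;0 0 0 0"

```text
clock: 26.3
tool_pos: [0.5976, -0.0624, 0.0536]
tcp_rot: [[-0.976, -0.216, -0.0], [-0.216, 0.976, 0.0], [0.0, 0.0, -1.0]]
force: [0.9, 0.4, -0.3]
opening: 0.0259
gripper_force: 59.2
```

```bash
python3 off.py 0.5972 -0.0629 0.0155
```

```text
26.3 [ 0.5976 -0.0624  0.0536] units [ 0.008 -0.006  0.635] op 0.0259 [ 0.9  0.4 -0.3] yaw 12.49
```

Emit:
step_arm --series "0.01 -0.006 0.3 0;0 0 0.2 0;0 0 0.1 0;0 0 0.03 0;0 0 0 0;0 0 0 0"

```text
clock: 27.05
tool_pos: [0.5974, -0.0631, 0.016]
tcp_rot: [[-0.976, -0.216, 0.001], [-0.216, 0.976, -0.0], [-0.001, -0.0, -1.0]]
force: [-0.3, 0.3, -0.2]
opening: 0.0261
gripper_force: 59.2
```

Emit:
step_arm --series "0 0 0 0;0 0 0 0;0 0 0 0;0 0 -0.3 0;0 0 -0.7 0;0 0 -1 0;0 0 0 0;0 0 0 0" --fingers 0.5

```text
clock: 28.05
tool_pos: [0.5974, -0.0631, 0.1364]
tcp_rot: [[-0.976, -0.216, 0.001], [-0.216, 0.976, -0.0], [-0.001, -0.0, -1.0]]
force: [0.6, 0.1, -0.6]
opening: 0.0425
gripper_force: 0.0
```

```bash
python3 snap.py w14; cat > flats.py <<'E'
import sys
from h import *
i=load(sys.argv[1])
for n,X,r in [("S",(.4991,-.0844,.051),.006),("L",(.5479,-.0737,.051),.0075),("M",(.5967,-.0630,.051),.0065)]:
    (u,v),d=fl(i,X);h=20;a,b=int(u)-h,int(v)-h
    if b<0: print(n,"out",u,v);continue
    f=i["frame"][b:b+2*h,a:a+2*h]
    hsv=cv2.cvtColor(f,cv2.COLOR_RGB2HSV)
    m=((f[...,0]>130)&(f[...,0]<195)&(hsv[...,1]>75)).astype(np.uint8)
    k,l,s,c=cv2.connectedComponentsWithStats(m)
    j=min(range(1,k),key=lambda q:np.linalg.norm(c[q]-h)+(99 if s[q,4]<30 else 0))
    print(n,"pred",np.round([u,v],1),"flat",(c[j]+[a,b]).round(1),"size",s[j,2:4],"area",s[j,4],"exp dia",round(2*r*323.7/d,1),"exp area",round(np.pi*(r*323.7/d)**2))
E
python3 flats.py w14;python3 flats.py w11;  python3 - <<'E'
from h import *
i=load("w14")
(u,v),g=brown(i,(.5967,-.0630,.051),27)
print(u-27)
for k in range(0,54,3): print(v-27+k,g[k,::3].tolist())
E
```

```text
28.05 [ 0.5974 -0.0631  0.1364] [[-0.976, -0.216, 0.001], [-0.216, 0.976, -0.0], [-0.001, -0.0, -1.0]] [ 0.64  0.13 -0.58] 0.0424657166689819
S pred [315.2  63.6] flat [313.4  62.3] size [16 16] area 203 exp dia 16.5 exp area 213
L pred [315.  133.6] flat [314.6 133.6] size [18 18] area 271 exp dia 19.5 exp area 298
M pred [314.8 196.3] flat [314.8 195.6] size [16 14] area 179 exp dia 16.0 exp area 201
S pred [315.1 133.7] flat [313.3 132.5] size [15 14] area 171 exp dia 15.6 exp area 191
L pred [314.9 196.4] flat [314.6 196.5] size [18 17] area 231 exp dia 18.5 exp area 268
M pred [314.8 252.9] flat [308.1 249.1] size [39 40] area 901 exp dia 15.2 exp area 182
287
169 [148, 146, 145, 149, 155, 159, 153, 156, 159, 160, 219, 225, 228, 226, 229, 226, 228, 225]
172 [144, 147, 146, 151, 158, 158, 153, 156, 158, 160, 213, 224, 229, 227, 229, 225, 228, 225]
175 [142, 147, 145, 149, 156, 159, 146, 136, 108, 90, 114, 163, 197, 220, 229, 225, 228, 225]
178 [141, 147, 145, 150, 157, 144, 67, 54, 55, 71, 69, 65, 81, 163, 219, 226, 229, 225]
181 [140, 148, 145, 150, 145, 57, 86, 80, 96, 92, 95, 
[... 537 characters left out ...]
 179, 182, 176, 102, 77, 74, 133, 229, 223]
202 [132, 150, 149, 151, 123, 91, 123, 122, 133, 156, 149, 110, 91, 73, 113, 220, 230, 223]
205 [131, 151, 150, 153, 154, 121, 112, 113, 114, 116, 106, 92, 78, 129, 215, 225, 229, 223]
208 [130, 151, 148, 153, 160, 155, 131, 110, 98, 97, 91, 103, 179, 214, 227, 226, 229, 223]
211 [128, 151, 150, 154, 161, 160, 158, 207, 200, 198, 200, 212, 227, 227, 228, 226, 229, 223]
214 [127, 152, 152, 153, 160, 160, 156, 166, 230, 231, 224, 229, 230, 227, 228, 226, 229, 222]
217 [125, 151, 152, 154, 160, 159, 156, 194, 230, 232, 225, 230, 229, 227, 228, 226, 229, 221]
220 [115, 119, 120, 120, 121, 122, 119, 141, 145, 145, 142, 138, 137, 132, 133, 173, 176, 175]
```

```bash
python3 flats.py w8 | head -1; python3 - <<'E'
from h import *
L={k:load(k) for k in("w8","w11","w14")}
R=lambda k,p:ray(L[k],p,(L[k]["p"],L[k]["Rt"]))
print("S",tri([R("w11",(313.3,132.5)),R("w14",(313.4,62.3))]),"L",tri([R("w11",(314.6,196.5)),R("w14",(314.6,133.6))]))
a,b=load("scene0"),load("side0")
# plate: tab tip triangulation using scene/side image pixels of plate corners
for px in[(266,154),(276,148)]: print(px)
s=load("w2");po=(s["p"],s["Rt"])
# tab end centre seen in w2 at about (20,190): intersect with jig plane y=0 -> gives plate angle
O=np.array([.5479,-.0737,0]);y=np.array([.9765,.2149,0]);x=np.array([.2149,-.9765,0])
for px in [(16,192),(8,168),(24,218)]:
    o,d=ray(s,px,po)
    # point in plane jig y = c with distance 138 from the hinge
    for c in [0]:
        for th in np.linspace(1.6,2.05,10):
            P=O+x*(.068-.138*np.cos(th))+[0,0,.055+.138*np.sin(th)]
            e=np.linalg.norm(np.cross(P-o,d/np.linalg.norm(d)))
            if px[0]==16: print(round(th,2),round(e,4),P.round(3))
E
```

```text
S pred [315.1 195.1] flat [313.5 194.1] size [14 13] area 148 exp dia 14.8 exp area 172
S (array([ 0.49851087, -0.08590284,  0.05108167]), [np.float64(4.9053207370529303e-05), np.float64(4.9053207370525787e-05)]) L (array([ 0.54792735, -0.07399424,  0.05151216]), [np.float64(1.6063690819648114e-05), np.float64(1.606369081964473e-05)])
(266, 154)
(276, 148)
1.6 0.0219 [ 0.563 -0.144  0.193]
1.65 0.0171 [ 0.565 -0.151  0.193]
1.7 0.0126 [ 0.566 -0.157  0.192]
1.75 0.0083 [ 0.568 -0.164  0.191]
1.8 0.0043 [ 0.569 -0.171  0.189]
1.85 0.001 [ 0.571 -0.177  0.188]
1.9 0.0031 [ 0.572 -0.184  0.186]
1.95 0.0063 [ 0.573 -0.19   0.183]
2.0 0.0092 [ 0.575 -0.196  0.18 ]
2.05 0.0118 [ 0.576 -0.202  0.177]
```

Emit:
step_arm --series "0 0 -0.55 0;0 0 -0.55 0;0.41 -0.5 0 0;0.41 -0.6 0 0;0 -0.62 0 0;0 -0.6 0 0;0 0 0 0;0 0 0 0" --fingers 1

```text
clock: 29.1
tool_pos: [0.5787, -0.2092, 0.2005]
tcp_rot: [[-0.976, -0.216, -0.002], [-0.216, 0.976, 0.001], [0.002, 0.001, -1.0]]
force: [-0.2, -0.3, 0.9]
opening: 0.0004
gripper_force: 0.0
```

```bash
cat > jig.py <<'E'
from h import *
from plant import manip
s=manip.get_state();d=s["tool_pos"]-[.5479,-.0737,0]
print(s["clock"],"X",(d@[.2149,-.9765,0]).round(4),"Y",(d@[.9765,.2149,0]).round(4),"tcp z",d[2].round(4),s["force"].round(1),s["opening"])
E
python3 jig.py
```

```text
29.1 X 0.139 Y 0.001 tcp z 0.2005 [-0.2 -0.3  0.9] 0.00043073753570494296
```

Emit:
step_arm --series "0 0 0.5 0;0 0 0.45 0;0 0 0 0;0 0.1 0 0;0 0.1 0 0;0 0.1 0 0;0 0.1 0 0;0 0.1 0 0;0 0.1 0 0;0 0.1 0 0"

```text
clock: 30.35
tool_pos: [0.57, -0.1682, 0.1445]
tcp_rot: [[-0.976, -0.216, -0.0], [-0.216, 0.976, 0.0], [0.0, 0.0, -1.0]]
force: [0.4, -1.5, 2.4]
opening: -0.0001
gripper_force: 0.9
```

```bash
python3 jig.py
```

```text
30.35 X 0.097 Y 0.0012 tcp z 0.1445 [ 0.4 -1.5  2.4] -0.0001042482549221922
```

Emit:
step_arm --series "0 0.1 0 0;0 0.1 0 0;0 0.1 0 0;0 0.1 0 0;0 0.1 0 0;0 0.09 0 0;0 0.11 0.035 0;0 0.11 0.035 0;0 0.11 0.035 0;0 0.11 0.035 0;0 0.11 0.035 0"

```text
clock: 31.72
tool_pos: [0.5551, -0.1014, 0.1337]
tcp_rot: [[-0.976, -0.216, -0.0], [-0.216, 0.976, -0.0], [0.0, -0.0, -1.0]]
force: [-0.2, -0.9, 0.2]
opening: 0.0
gripper_force: 0.5
```

```bash
python3 jig.py
```

```text
31.725 X 0.0286 Y 0.0011 tcp z 0.1337 [-0.2 -0.9  0.2] 3.090174059391789e-05
```

Emit:
step_arm --series "0 0.093 0.057 0;0 0.093 0.057 0;0 0.093 0.057 0;0 0.093 0.057 0;0 0.093 0.057 0;0 0.061 0.075 0;0 0.061 0.075 0;0 0.061 0.075 0;0 0.061 0.075 0;0 0.061 0.075 0;0 0.061 0.075 0"

```text
clock: 33.1
tool_pos: [0.5445, -0.053, 0.0896]
tcp_rot: [[-0.976, -0.216, -0.0], [-0.216, 0.976, -0.0], [0.0, -0.0, -1.0]]
force: [0.5, -0.9, -0.8]
opening: -0.0003
gripper_force: 0.3
```

```bash
python3 jig.py
```

```text
33.1 X -0.0209 Y 0.0011 tcp z 0.0896 [ 0.5 -0.9 -0.8] -0.0002502177540626444
```

Emit:
step_arm --series "0 0.033 0.076 0;0 0.033 0.076 0;0 0.033 0.076 0;0 0.033 0.076 0;0 0.033 0.076 0;0 0.033 0.076 0;0 0.01 0.055 0;0 0.01 0.055 0;0 0.01 0.055 0;0 0.01 0.055 0;0 0 0 0"

```text
clock: 34.48
tool_pos: [0.5413, -0.0392, 0.0491]
tcp_rot: [[-0.976, -0.216, -0.0], [-0.216, 0.976, -0.0], [0.0, 0.0, -1.0]]
force: [0.2, -0.5, 0.1]
opening: 0.0001
gripper_force: 0.0
```

```bash
python3 jig.py
```

```text
34.475 X -0.0351 Y 0.001 tcp z 0.0491 [ 0.2 -0.5  0.1] 8.110055152716657e-05
```

Emit:
step_arm --series "0 0 0.035 0;0 0 0.035 0;0 0 0.035 0;0 0 0.035 0;0 0 0.035 0;0 0 0.03 0;0 0 0 0"

```text
clock: 35.35
tool_pos: [0.5413, -0.0392, 0.0369]
tcp_rot: [[-0.976, -0.216, -0.0], [-0.216, 0.976, -0.0], [0.0, 0.0, -1.0]]
force: [-0.1, 0.7, -0.2]
opening: -0.0001
gripper_force: 0.0
```

Emit:
step_arm --series "0 0 0.02 0;0 0 0.02 0;0 0 0 0"

```text
clock: 35.72
tool_pos: [0.5414, -0.0392, 0.0346]
tcp_rot: [[-0.976, -0.216, -0.0], [-0.216, 0.976, -0.0], [0.0, 0.0, -1.0]]
force: [-0.9, 0.1, -0.2]
opening: -0.0
gripper_force: 0.0
```

Emit:
step_arm --series "0 0 0.02 0;0 0 0.02 0;0 0 0 0;0 0 0 0"

```text
clock: 36.22
tool_pos: [0.5414, -0.0392, 0.0323]
tcp_rot: [[-0.976, -0.216, -0.0], [-0.216, 0.976, -0.0], [0.0, -0.0, -1.0]]
force: [0.7, -0.2, -0.3]
opening: -0.0003
gripper_force: 0.0
```

Emit:
step_arm --series "0 0 0.02 0;0 0 0.02 0;0 0 0 0;0 0 0 0"

```text
clock: 36.72
tool_pos: [0.5416, -0.0392, 0.0314]
tcp_rot: [[-0.976, -0.216, 0.001], [-0.216, 0.976, -0.0], [-0.001, -0.0, -1.0]]
force: [-5.4, 0.6, 12.8]
opening: 0.0
gripper_force: 6.2
```

Emit:
step_arm --series "0 0 0 0;0 0 -0.1 0;0 0 -0.5 0;0 0 -1 0;-0.3 0.5 -0.8 0;0 0 0 0;0 0 0 0"

```text
clock: 37.6
tool_pos: [0.5524, -0.006, 0.1733]
tcp_rot: [[-0.976, -0.217, -0.001], [-0.217, 0.976, -0.0], [0.001, 0.0, -1.0]]
force: [-0.5, 0.0, -0.9]
opening: -0.0
gripper_force: 0.0
```

```bash
python3 snap.py w15; cat > bush.py <<'E'
import sys
from h import *
i=load(sys.argv[1]);g=cv2.cvtColor(i["frame"],cv2.COLOR_RGB2GRAY)
for n,X in [("S",(.4991,-.0844,.0575)),("L",(.5479,-.0737,.0575)),("M",(.5967,-.0630,.0575))]:
    (u,v),d=fl(i,X);a,b=int(u)-16,int(v)-16
    w=g[max(b,0):b+32,max(a,0):a+32].astype(int);print(n,np.round([u,v],1),"exp dia",round(8*.3237/d,1))
    if n=="L":
        for r in range(0,32,2): print(b+r,w[r,::2].tolist())
E
python3 bush.py w15
```

```text
37.6 [ 0.5524 -0.006   0.1733] [[-0.976, -0.217, -0.001], [-0.217, 0.976, -0.0], [0.001, 0.0, -1.0]] [-0.51  0.   -0.9 ] -4.798290165385746e-05
S [237.5 109.1] exp dia 9.5
L [241.  167.7] exp dia 9.0
151 [199, 200, 198, 201, 205, 202, 199, 196, 197, 202, 200, 197, 197, 198, 198, 196]
153 [200, 200, 198, 201, 204, 202, 198, 196, 197, 201, 199, 197, 197, 198, 198, 196]
155 [199, 200, 198, 200, 205, 203, 199, 195, 197, 201, 200, 197, 197, 198, 198, 197]
157 [199, 200, 198, 200, 205, 202, 197, 183, 171, 173, 193, 197, 197, 198, 199, 197]
159 [199, 200, 199, 199, 204, 190, 168, 164, 164, 164, 162, 146, 192, 186, 198, 197]
161 [199, 200, 198, 199, 191, 167, 165, 165, 166, 166, 166, 165, 156, 182, 196, 198]
163 [198, 200, 198, 196, 171, 167, 167, 154, 120, 137, 165, 167, 166, 173, 171, 198]
165 [199, 199, 199, 191, 168, 167, 148, 57, 43, 48, 120, 166, 166, 160, 172, 198]
167 [198, 199, 199, 189, 165, 162, 122, 39, 43, 42, 65, 159, 162, 155, 196, 198]
169 [197, 199, 198, 191, 165, 164, 143, 50, 42, 41, 71, 161, 164, 157, 196, 198]
171 [197, 198, 198, 196, 174, 165, 164, 124, 65, 76, 146, 166, 166, 159, 196, 198]
173 [197, 198, 198, 198, 192, 168, 166, 165, 163, 164, 166, 165, 164, 170, 198, 198]
175 [197, 198, 198, 198, 199, 192, 167, 163, 163, 163, 163, 166, 187, 195, 199, 198]
177 [197, 197, 198, 197, 199, 203, 199, 184, 172, 172, 173, 194, 196, 198, 199, 198]
179 [197, 197, 198, 197, 198, 202, 201, 198, 196, 197, 200, 198, 197, 198, 199, 199]
181 [196, 197, 198, 197, 198, 201, 201, 197, 196, 197, 200, 198, 196, 197, 199, 199]
M [244.2 220.9] exp dia 8.6
```

Emit:
step_arm --series "0 -0.9 -0.2 0;0 -0.9 -0.2 0;0 0 0 0;0 0 0 0"

```text
clock: 38.15
tool_pos: [0.5752, -0.1117, 0.1965]
tcp_rot: [[-0.977, -0.215, -0.002], [-0.215, 0.977, 0.001], [0.002, 0.001, -1.0]]
force: [0.5, 0.4, -0.1]
opening: -0.0003
gripper_force: 0.0
```

```bash
python3 snap.py w16; python3 - <<'E'
from h import *
O=np.array([.5479,-.0737,0]);y=np.array([.9765,.2149,0]);x=np.array([.2149,-.9765,0])
V={k:load(k) for k in("w15","w16")}
def hole(i,X):
    (u,v),d=fl(i,X);a,b=int(round(u))-11,int(round(v))-11
    g=cv2.cvtColor(i["frame"],cv2.COLOR_RGB2GRAY)[b:b+23,a:a+23]
    m=np.clip(150.-g,0,100);q=m.sum();Y,Xx=np.mgrid[b:b+23,a:a+23];return ((m*Xx).sum()/q,(m*Y).sum()/q)
for n,X in [("S",(.4991,-.0844,.0575)),("L",(.5479,-.0737,.0575)),("M",(.5967,-.0630,.0575))]:
    h=[hole(V[k],X) for k in V];P,e=tri([ray(V[k],h[j],(V[k]["p"],V[k]["Rt"])) for j,k in enumerate(V)])
    print(n,[np.round(q,1).tolist() for q in h],P.round(4),np.round(e,4))
for k in V:
    i=V[k];g=cv2.cvtColor(i["frame"],cv2.COLOR_RGB2GRAY)
    for Y in(-.012,.0):
        p=O+y*Y+x*-.07+[0,0,.0575];(u,v),d=fl(i,p);u0=int(round(u));print(k,Y,np.round((u,v),1),u0-8,g[int(round(v)),u0-8:u0+9].tolist())
E
```

```text
38.15 [ 0.5752 -0.1117  0.1965] [[-0.977, -0.215, -0.002], [-0.215, 0.977, 0.001], [0.002, 0.001, -1.0]] [ 0.54  0.4  -0.12] -0.0002869997744447758
S [[236.7, 108.4], [361.3, 109.8]] [ 0.4988 -0.0846  0.0597] [0.0002 0.0002]
L [[240.5, 167.4], [359.5, 164.4]] [ 0.5475 -0.0737  0.0596] [0.0002 0.0002]
M [[244.0, 221.0], [357.7, 214.4]] [ 0.5962 -0.0628  0.0595] [0.0002 0.0002]
w15 -0.012 [319.9 154.2] 312 [196, 194, 192, 191, 190, 190, 191, 171, 108, 75, 72, 70, 69, 66, 65, 62, 63]
w15 0.0 [319.8 167.7] 312 [197, 195, 193, 191, 191, 191, 190, 170, 109, 87, 86, 87, 87, 86, 87, 86, 86]
w16 -0.012 [433.4 151.6] 425 [198, 198, 195, 194, 193, 192, 191, 187, 156, 80, 55, 55, 57, 59, 60, 62, 63]
w16 0.0 [432.2 164.2] 424 [199, 199, 197, 194, 192, 192, 192, 184, 152, 98, 88, 88, 90, 88, 90, 88, 88]
```

```bash
python3 -c "
from plant import manip
print(manip.close_job())"
```

```text
the job is handed in; nothing more can be done
None
```

I put all three blanks upright in their own cups, closed the guide plate over them, and handed the job in at about 38 s. Camera measurements matched seated blanks (the medium's height was checked from one view only) and a closed plate, to about 1 mm at the plate's tab; no verdict was returned.

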